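# Stand the blue chart up on its leg

## Task

Two small chart stands lie face down on the office desk. Unfold the wire leg on the back of the blue one as far as it goes, then raise the stand by its handle and leave it standing upright on the desk, leaning back on its leg. Leave the yellow one lying where it is.

Things in the scene. Friction and masses are not known exactly. Their poses are not given: they have to be found in the camera images.
- blue_stand: Blue board 150x120x14 mm lying face down, white back sheet up. Origin: middle of bottom edge, on the face; x to the top edge and handle, z out of the back. Handle: black roller, 12 thick, 78 long in y, axis at x 182, z 9, 26 gap to the board; turns freely, so the board swings when pinched along x. Standing: on bottom back edge and foot, turned 107 deg from lying (17 past plumb, towards its back).
- blue_leg (a joint): Wire leg on the blue stand's back. Hinge axis along the stand's y at x 105, z 24 mm. 0 rad: folded on the back, foot at the bottom edge. Grows as the foot swings up off the back, to a hard stop at 0.75 rad (fully unfolded). Slightly stiff (0.04 N m): it stays where it is left. Starts at 0 to 0.1 rad.
- blue_foot (a point): Middle (on the axis) of the blue leg's foot: black crossbar 10 mm thick, 70 mm long along the stand's y, joining two 6 mm wires at y +-30 (54 mm free between). 102 mm from the hinge axis; folded it is at x 3, z 24 of the stand, 5 mm above the back. Can be pinched from above, fingers closing along the stand's x; the bar slips round in the grip as the leg turns.
- yellow_stand: Yellow chart stand of the same make and size, lying face down too; origin and axes as on the blue one. To be left lying where it is.

How it is judged:
By the outcome, as a careful person would: the job done as asked, in the order asked, and still so for the second after the job is handed in, with the robot touching nothing.
It also fails if it takes over 51 s, if anything falls off the work surface, if the arm or the gripper's body presses on something with over 40 N, if the wrist force passes 120 N, or if a joint passes its speed limit or range.

## Robot

A 6-joint arm with a two-finger parallel gripper is mounted at the origin on the work surface. World frame = base frame: x ahead of the robot, y to its left, z up, the work surface at z = 0. Lengths are in m, angles in rad, forces in N, time in s.
With the tool pointing down it reaches from about 0.35 to 0.85 m from the base axis. Payload 8.1 kg.
Tool frame: the origin (TCP) lies at the very end of the fingers, on their centre line; the grasp point (between the pads) lies 19 mm behind it; z points along the fingers, y is the line along which they close (so a half turn about z gives the same grasp; the last joint's range is limited). The gripper opens to 93 mm and grips with 3 to 60 N. Pads are 15 mm wide; open, the fingers measure 128 mm over their backs; the gripper's body (75 mm by 188 mm) begins 65 mm behind the grasp point.
Start: joints at [1.211, 0.13, 1.488, -0, 1.523, -0.085], TCP at [0.163, 0.577, 0.194] pointing down, gripper open.
Joint ranges: [-2.96, 2.96], [-0.89, 2.26], [0.02, 2.5], [-1.34, 4.48], [0, 2.73], [-2.66, 2.66]. Speed limits (rad/s): [2.39, 2.39, 2.79, 3.14, 3.14, 3.14].

## Interface

Orientations are given as a unit quaternion [x, y, z, w].
In Python, from cell import robot gives the robot as it stands.
- The arm moves only by the shell command python3 drive.py 'ROWS' [FORCE]. ROWS is rows parted by semicolons, their numbers by spaces, 1 to 5 of them, each of 7 numbers: dx, dy, dz in m, then a rotation vector rx, ry, rz in rad, then the finger opening in m; each row shifts and turns the commanded pose from where the row before left it, along the tool's axes as they then stand; what a row does not reach is not made up. A row lasts 1/8 s, in which the tool goes at most 0.0625 m and 0.188 rad, less where a joint would pass 70% of its speed; a pose out of reach is approached as far as the arm can. The fingers move at their own pace and stop on an object; FORCE is the grip in N (left out, the last holds). Time passes only in rows, so rows that do not move let the fingers close. It prints the time, the measured TCP pose, the force, the opening and the grip force at its end.
- robot.observe(): the state, without advancing time (a new reading comes with each control period).
- robot.read_camera(name): name is "scene" or "top"; returns a dict with "image" (384x512x3 uint8, blue, green, red), "fx", "fy", "cx", "cy" (pixels), "dist_coeffs" ([k1, k2, p1, p2, k3] as OpenCV has them; the pictures are not rectified), "rvec" (rotation vector, rad) and "tvec" (3), from world to camera coordinates, as OpenCV has them. Camera axes: x right, y down, z forward; pixel columns grow to the right and rows downward; lengths in m; the calibration is good to about 2 mm. A picture is of the moment at which its call begins. There is no depth.
- robot.job_done(): hands the job in; it is judged then, once.
The state is a dict: "t": time; "q": joint angles; "qvel": joint speeds; "tau": joint torques, N m; "tcp_pos": TCP position; "ee_rot": TCP orientation; "ft_force": force on the tool from outside, world axes, zero at the start; "wrist_torque": the same for the moment, N m; "width": finger opening in m; "finger_force": force on a finger pad.
Only numpy, scipy, OpenCV 4.12 (cv2) and the standard library are available. Lean on these libraries where they do the work, as an engineer would, in place of code of your own. Each camera call takes 0.05 s, during which the arm holds its last target. There are 200 camera calls.

## Working session

There is one attempt and no reset: what is moved stays moved. The work goes in short steps, Python scripts to look and compute and a shell command to move; the robot and the scene stay as the last step left them, time stands still between calls to the robot, and variables do not carry over. Pictures are saved under pics/ and viewed, at most 10 in all, crops included, and the job is handed in when it is done.

```bash
ls; mkdir -p pics
python3 - <<'E'
from cell import robot
import cv2
for n in("scene","top"):
    c=robot.read_camera(n); cv2.imwrite(f"pics/{n}0.png",c["image"])
    print(n,{k:v for k,v in c.items() if k!="image"})
print(robot.observe())
E
```

```text
cell.py
drive.py
pics
scene {'fx': 485.9768767754147, 'fy': 485.9768767754147, 'cx': 256.81730005115327, 'cy': 194.66800856431504, 'dist_coeffs': array([-0.15169767,  0.        ,  0.        ,  0.        ,  0.        ]), 'rvec': array([ 1.86985944,  1.41550262, -0.68368189]), 'tvec': array([-0.13430366, -0.25338324,  1.34947485])}
top {'fx': 395.38393240292305, 'fy': 395.38393240292305, 'cx': 261.77557211069677, 'cy': 194.70112543419282, 'dist_coeffs': array([-0.07930116,  0.        ,  0.        ,  0.        ,  0.        ]), 'rvec': array([ 1.99631636, -2.21267251,  0.25015743]), 'tvec': array([0.04481983, 0.53319052, 0.56538944])}
{'t': 0.1, 'q': array([ 1.21057890e+00,  1.31121930e-01,  1.48915601e+00,  3.72062861e-05,
        1.52297329e+00, -8.54319998e-02]), 'qvel': array([-0.00084455, -0.00250471, -0.00344787,  0.00028713, -0.00104799,
        0.00168772]), 'tau': array([ 5.20788653e-04, -5.61341572e+01, -4.93095553e+01,  7.69247976e-02,
        2.90843431e-02, -6.75597221e-05]), 'tcp_pos': array([0.16259576, 0.57698777, 0.19347858]), 'ee_rot': array([ 1.36961713e-01,  9.90575995e-01, -8.04681766e-04, -2.01382796e-04]), 'ft_force': array([ 0.85215454, -0.77734672, -0.56066957]), 'wrist_torque': array([-0.03113156,  0.02361298, -0.05690247]), 'finger_force': 0.0, 'width': 0.09269931112612029}
```

View pics/scene0.png

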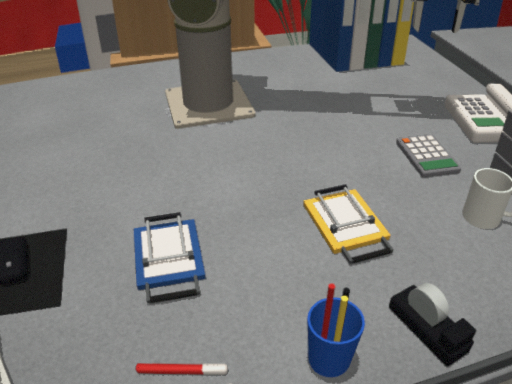

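View pics/top0.png

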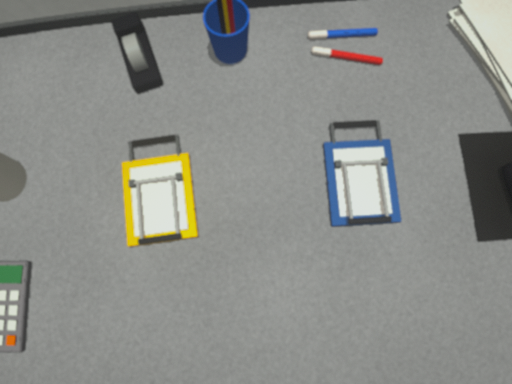

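The scene view shows blue at about (168,253) with its handle at (173,294), away from the robot. In the top view it is at about (362,182) with the handle at (356,124), and yellow is off to the side. I'll enlarge blue.

Run:
```python
import cv2,numpy as np
t=cv2.imread("pics/top0.png")[110:235,310:410]; s=cv2.imread("pics/scene0.png")[205:305,120:220]
a=cv2.resize(t,None,fx=4,fy=4,interpolation=cv2.INTER_CUBIC); b=cv2.resize(s,None,fx=4,fy=4,interpolation=cv2.INTER_CUBIC)
o=np.zeros((500,800,3),np.uint8); o[:,:400]=a; o[:400,400:]=b; cv2.imwrite("pics/crop1.png",o)
```

```text
(no output)
```

View pics/crop1.png

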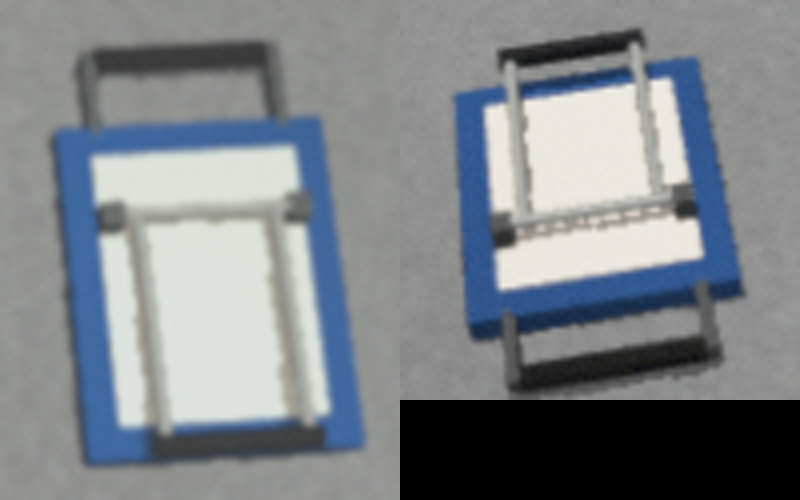

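The crop shows the folded leg, with the foot bar over the bottom edge near the robot. The foot ends are at top px (349,221)-(390.5,219) and scene px (145.5,219)-(180.5,214.5). Next I'll fit the pose to the corners, roller and foot.

```bash
cat > h.py <<'E'
import numpy as np,cv2
from cell import robot
from scipy.optimize import least_squares
from scipy.spatial.transform import Rotation as R
def stand(p):  # x,y,yaw
    return lambda P: np.c_[p[0]+np.cos(p[2])*P[:,0]-np.sin(p[2])*P[:,1], p[1]+np.sin(p[2])*P[:,0]+np.cos(p[2])*P[:,1], P[:,2]]
def proj(c,P): return cv2.projectPoints(np.asarray(P,float),c["rvec"],c["tvec"],np.array([[c["fx"],0,c["cx"]],[0,c["fy"],c["cy"]],[0,0,1]]),c["dist_coeffs"])[0][:,0]
E
python3 - <<'E'
from h import *
T=robot.read_camera("top");S=robot.read_camera("scene")
def model(a):
    f=lambda s:[.105-.102*np.cos(a),s*.035,.024+.102*np.sin(a)]
    return np.array([[.15,.06,.014],[.15,-.06,.014],[0,-.06,.014],[0,.06,.014],[.182,.039,.009],[.182,-.039,.009],f(1),f(-1)])
t=np.array([[55,133],[322,118],[363,445],[88,463],[85,58],[280,53],[155,443],[322,437]])/4+[310,110]
s=np.array([[70,322],[340,280],[296,58],[57,93],[107,377],[318,350],[102,55],[242,38]])/4+[120,205]
sw=[1,0,3,2,5,4,7,6]
for flipT in(0,1):
  for flipS in(0,1):
    def r(p):
        P=stand(p)(model(p[3])); 
        return np.r_[(proj(T,P[sw] if flipT else P)-t).ravel(),(proj(S,P[sw] if flipS else P)-s).ravel()]
    for yaw in (0,):
        o=least_squares(r,[.5,.3,yaw,.05]); print(flipT,flipS,o.x,o.cost)
        if o.cost<100: print(o.fun.reshape(-1,2).round(1).tolist())
st=robot.observe();print(R.from_quat(st["ee_rot"]).as_matrix().round(3))
E
```

```text
0 0 [ 0.47475559 -0.18094611 -0.05793128  0.06093756] 12285.947183962611
0 1 [ 0.4775262  -0.18182788 -0.05291029  0.09064753] 28.644418726312452
[[0.0, -2.0], [0.1, -1.0], [0.7, 0.6], [-0.6, -0.2], [2.1, 0.5], [-3.9, 0.0], [-0.4, 0.2], [-0.1, -0.5], [-1.5, -0.3], [0.1, -0.8], [0.6, -1.1], [-0.7, -0.9], [3.0, 0.2], [-3.8, -0.5], [-0.6, 0.5], [0.6, -0.5]]
1 0 [ 0.47533676 -0.18581901 -0.01170357 -0.02708831] 25412.89484761034
1 1 [ 0.47826349 -0.18530767 -0.02358528  0.01096469] 13152.454073284212
[[-0.962  0.271 -0.   ]
 [ 0.271  0.962 -0.001]
 [ 0.    -0.001 -1.   ]]
```

```bash
cat >> h.py <<'E'
ST=np.array([.4775,-.1818,-.053])
def delta(sx,sy,z,p=ST):
    """tool-frame shift to stand-frame (sx,sy) at world height z, plus turn to tool y || stand x, z down"""
    o=robot.observe(); M=R.from_quat(o["ee_rot"])
    c,s=np.cos(p[2]),np.sin(p[2]); G=R.from_matrix(np.array([[-s,c,0],[c,s,0],[0,0,-1]]).T)
    w=stand(p)(np.array([[sx,sy,z]]))[0]
    print("tcp",o["tcp_pos"].round(4),"d_tool",M.inv().apply(w-o["tcp_pos"]).round(4),"rot",(M.inv()*G).as_rotvec().round(4),"f",o["ft_force"].round(2),"w",o["width"].round(4))
E
python3 drive.py '0 0 0 0 0 .168 .09;0 0 0 0 0 .168 .06;0 0 0 0 0 .168 .04;0 0 0 0 0 .168 .04;0 0 0 0 0 .168 .04' 10; python3 drive.py '0 0 0 0 0 .168 .04;0 0 0 0 0 .168 .04;0 0 0 0 0 .168 .04;0 0 0 0 0 0 .04'; python3 -c "
from h import *
delta(.0035,0,.12)"
```

```text
t: 0.82
tcp_pos: [0.1627, 0.5773, 0.1941]
ee_rot: [0.531, 0.847, -0.0, 0.0]
ft_force: [-0.9, 0.0, -0.9]
width: 0.0549
finger_force: 0.0
t: 1.32
tcp_pos: [0.1628, 0.5774, 0.1942]
ee_rot: [0.724, 0.69, -0.0, 0.0]
ft_force: [-0.3, -0.2, -0.5]
width: 0.0398
finger_force: 0.0Traceback (most recent call last):
  File "<string>", line 3, in <module>
    delta(.0035,0,.12)
    ~~~~~^^^^^^^^^^^^^
  File "h.py", line 14, in delta
    print("tcp",o["tcp_pos"].round(4),"d_tool",M.inv().apply(w-o["tcp_pos"]).round(4),"rot",(M.inv()*G).as_rotvec().round(4),"f",o["ft_force"].round(2),"w",o["width"].round(4))
                                                                                                                                                            ^^^^^^^^^^^^^^^^
AttributeError: 'float' object has no attribute 'round'
```

```bash
sed -i 's/o\["width"\].round(4)/round(o["width"],4)/' h.py; python3 -c "
from h import *
delta(.0035,0,.12)"
```

```text
tcp [0.1628 0.5774 0.1942] d_tool [-0.7435  0.3536  0.0744] rot [-0.0001  0.0004  0.006 ] f [-0.29 -0.23 -0.47] w 0.0398
```

```bash
for i in 1 2 3; do :; done
python3 drive.py '-.0496 .0236 0 0 0 .006 .04;-.0496 .0236 0 0 0 0 .04;-.0496 .0236 0 0 0 0 .04;-.0496 .0236 0 0 0 0 .04;-.0496 .0236 0 0 0 0 .04' >/dev/null
python3 drive.py '-.0496 .0236 0 0 0 0 .04;-.0496 .0236 0 0 0 0 .04;-.0496 .0236 0 0 0 0 .04;-.0496 .0236 0 0 0 0 .04;-.0496 .0236 0 0 0 0 .04' >/dev/null
python3 drive.py '-.0496 .0236 0.015 0 0 0 .04;-.0496 .0236 0.015 0 0 0 .04;-.0496 .0236 0.015 0 0 0 .04;-.0496 .0236 0.015 0 0 0 .04;-.0496 .0236 0.015 0 0 0 .04' >/dev/null
python3 drive.py '0 0 0 0 0 0 .04;0 0 0 0 0 0 .04'
python3 -c "
from h import *
delta(.0035,0,.019)"
```

```text
t: 3.45
tcp_pos: [0.4761, -0.1841, 0.1192]
ee_rot: [0.725, 0.688, -0.0, -0.001]
ft_force: [-0.8, -0.1, 0.4]
width: 0.0399
finger_force: 0.0
tcp [ 0.4761 -0.1841  0.1192] d_tool [0.0023 0.0049 0.1002] rot [-0.0009 -0.0007  0.0009] f [-0.75 -0.09  0.42] w 0.0399
```

```bash
python3 drive.py '.001 .0025 .03 0 0 0 .04;.001 .0025 .03 0 0 0 .04;0 0 .02 0 0 0 .04;0 0 .01 0 0 0 .04;0 0 0.005 0 0 0 .04'
python3 - <<'E'
from h import *
delta(.0035,0,.019)
T=robot.read_camera("top")["image"][100:250,300:420];S=robot.read_camera("scene")["image"][190:310,110:230]
o=np.zeros((500,800,3),np.uint8);o[:,:400]=cv2.resize(T,(400,500),interpolation=2);o[:400,400:]=cv2.resize(S,(400,400),interpolation=2)
cv2.imwrite("pics/c2.png",o)
E
```

```text
t: 4.08
tcp_pos: [0.4818, -0.1821, 0.025]
ee_rot: [0.725, 0.688, 0.0, 0.0]
ft_force: [-0.2, 0.2, -0.0]
width: 0.0401
finger_force: 0.0
tcp [ 0.4818 -0.1821  0.025 ] d_tool [ 0.     -0.0009  0.006 ] rot [0.0009 0.0003 0.0008] f [-0.17  0.21 -0.03] w 0.0401
```

View pics/c2.png

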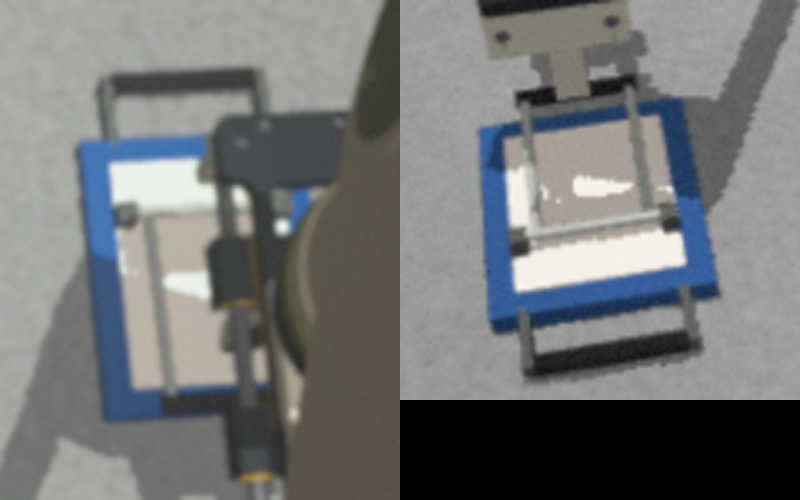

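The near finger is centred between the wires and straddles the foot bar. I'll lower the last few mm and close gently.

```bash
python3 drive.py '0 0 .004 0 0 0 .04;0 0 0 0 0 0 .02;0 0 0 0 0 0 .005;0 0 0 0 0 0 .005;0 0 0 0 0 0 .005' 8
python3 -c "
from h import *
delta(.0035,0,.019)"
```

```text
t: 4.8
tcp_pos: [0.4816, -0.1827, 0.0205]
ee_rot: [0.726, 0.688, 0.0, 0.0]
ft_force: [0.4, 0.1, 1.0]
width: 0.0066
finger_force: 0.0
tcp [ 0.4816 -0.1827  0.0205] d_tool [ 0.0007 -0.0006  0.0015] rot [ 0.0001  0.     -0.001 ] f [0.38 0.09 1.01] w 0.0066
```

```bash
python3 drive.py '0 0 0 0 0 0 .005;0 0 0 0 0 0 .005'
python3 - <<'E'
from h import *
T=robot.read_camera("top")["image"][100:250,300:420];S=robot.read_camera("scene")["image"][190:250,125:205]
o=np.zeros((500,800,3),np.uint8);o[:,:300]=cv2.resize(T,(300,500),interpolation=2);o[:375,300:]=cv2.resize(S,(500,375),interpolation=2)
cv2.imwrite("pics/c3.png",o)
E
```

```text
t: 5.05
tcp_pos: [0.4815, -0.1827, 0.0204]
ee_rot: [0.726, 0.688, -0.0, -0.0]
ft_force: [-0.0, 0.4, -0.3]
width: 0.0048
finger_force: 0.0
```

View pics/c3.png

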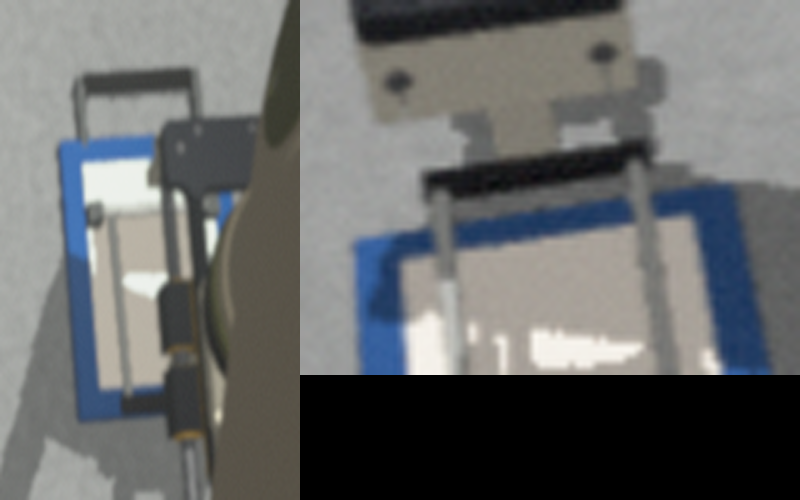

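The fingers closed fully, and in the scene view the finger seems to end behind or above the bar at about (161,215). I'll check this against the projections.

Run:
```python
from h import *
o=robot.observe();p=o["tcp_pos"];print(p)
for n in("scene","top"):
    c=robot.read_camera(n)
    print(n,"tcp",proj(c,[p]).round(1),"cam",(-cv2.Rodrigues(c["rvec"])[0].T@c["tvec"]).round(3))
    for a in(0,.05,.1,.2):
        x,z=.105-.102*np.cos(a),.024+.102*np.sin(a)
        print(a,"foot ends",proj(c,stand(ST)(np.array([[x,.035,z],[x,-.035,z]]))).round(1).tolist())
    g=cv2.resize(c["image"][195:235,135:195] if n=="scene" else c["image"][200:240,335:395],(400,267 if n=="scene" else 267),interpolation=2)
    cv2.imwrite(f"pics/z_{n}.png",g)
```

```text
[ 0.48150897 -0.18266459  0.02042725]
scene tcp [[163.6 221.8]] cam [ 1.202 -0.192  0.649]
0 foot ends [[181.6, 217.4], [145.6, 222.7]]
0.05 foot ends [[181.3, 215.5], [145.2, 220.8]]
0.1 foot ends [[181.1, 213.6], [144.8, 218.9]]
0.2 foot ends [[180.6, 210.2], [144.1, 215.5]]
top tcp [[367.8 220.7]] cam [0.396 0.004 0.67 ]
0 foot ends [[347.2, 222.1], [388.7, 219.9]]
0.05 foot ends [[347.9, 221.6], [389.6, 219.4]]
0.1 foot ends [[348.5, 220.8], [390.6, 218.6]]
0.2 foot ends [[349.7, 218.9], [392.4, 216.7]]
```

Run:
```python
from h import *
c=robot.read_camera("scene")
im=cv2.resize(c["image"][180:240,125:205],(800,600),interpolation=cv2.INTER_CUBIC)
im=np.clip(im.astype(float)*1.0,0,255); im=(255*(im/255)**.5).astype(np.uint8)
cv2.imwrite("pics/z.png",im)
for P in([.4839,-.1827,.0204],[.5014,-.1827,.0204],[.4839,-.1827,.0394],[.5014,-.1827,.0394],[.5018,-.1821,.025],[.5193,-.1821,.025]): print(P,proj(c,[P]).round(1))
```

```text
[0.4839, -0.1827, 0.0204] [[163.8 222.6]]
[0.5014, -0.1827, 0.0204] [[164.9 228.5]]
[0.4839, -0.1827, 0.0394] [[162.5 215.2]]
[0.5014, -0.1827, 0.0394] [[163.6 221.1]]
[0.5018, -0.1821, 0.025] [[164.9 226.8]]
[0.5193, -0.1821, 0.025] [[166.1 232.9]]
```

View pics/z.png

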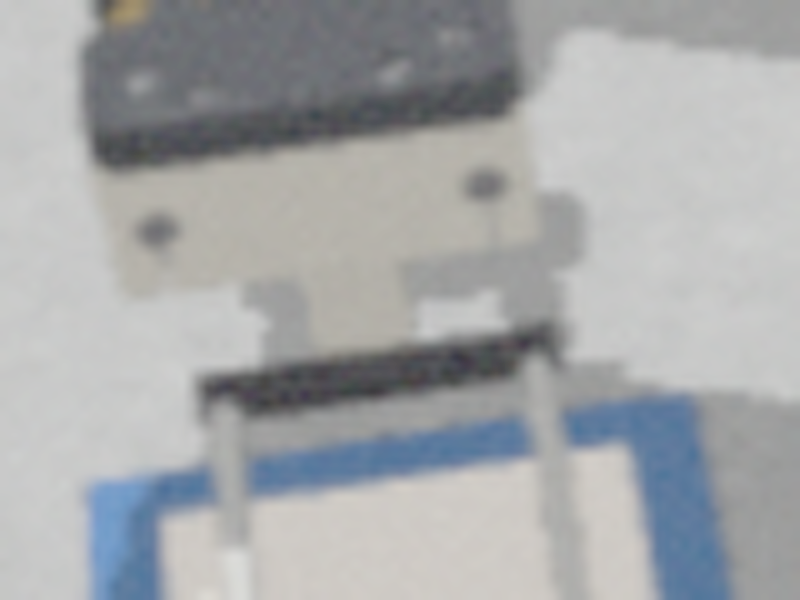

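```bash
python3 - <<'E'
from h import *
c=robot.read_camera("scene");t=robot.read_camera("top")
for dx in(-.04,-.02,0,.02,.05,.094):
  for z in(.02,.045,.084+.02):
    P=[.4815+dx,-.1827,z]; print(P,proj(c,[P]).round(0)[0],proj(t,[P]).round(0)[0])
print(robot.observe()["q"].round(3))
E
python3 drive.py '0 0 -.02 0 0 0 .005;0 0 -.02 0 0 0 .005;0 0 -.02 0 0 0 .06;0 0 0 0 0 0 .06;0 0 0 0 0 0 .06'
python3 - <<'E'
from h import *
c=robot.read_camera("scene");t=robot.read_camera("top")
o=np.zeros((600,800,3),np.uint8)
o[:,:400]=cv2.resize(c["image"][135:255,120:200],(400,600),interpolation=2)
o[:,400:]=cv2.resize(t["image"][120:240,330:410],(400,600),interpolation=2)
cv2.imwrite("pics/z2.png",(255*(o/255.)**.6).astype(np.uint8))
p=robot.observe()["tcp_pos"];print(p,proj(c,[p]),proj(t,[p]))
E
```

```text
[0.4415, -0.1827, 0.02] [161. 209.] [372. 245.]
[0.4415, -0.1827, 0.045] [160. 199.] [376. 243.]
[0.4415, -0.1827, 0.10400000000000001] [155. 175.] [387. 239.]
[0.46149999999999997, -0.1827, 0.02] [162. 215.] [370. 233.]
[0.46149999999999997, -0.1827, 0.045] [161. 206.] [374. 231.]
[0.46149999999999997, -0.1827, 0.10400000000000001] [157. 182.] [385. 225.]
[0.4815, -0.1827, 0.02] [164. 222.] [368. 221.]
[0.4815, -0.1827, 0.045] [162. 212.] [372. 218.]
[0.4815, -0.1827, 0.10400000000000001] [158. 188.] [383. 212.]
[0.5015, -0.1827, 0.02] [165. 229.] [366. 209.]
[0.5015, -0.1827, 0.045] [163. 219.] [370. 206.]
[0.5015, -0.1827, 0.10400000000000001] [159. 194.] [380. 198.]
[0.5315, -0.1827, 0.02] [167. 239.] [363. 192.]
[0.5315, -0.1827, 0.045] [165. 229.] [367. 188.]
[0.5315, -0.1827, 0.10400000000000001] [161. 205.] [377. 179.]
[0.5755, -0.1827, 0.02] [170. 256.] [359. 167.]
[0.5755, -0.1827, 0.045] [168. 246.] [363. 163.]
[0.5755, -0.1827, 0.10400000000000001] [164. 221.] [372. 151.]
[-0.462  0.061  1.894 -0.     1.187 -0.408]
t: 6.02
tcp_pos: [0.4811, -0.1825, 0.0796]
ee_rot: [0.726, 0.688, -0.0, -0.0]
ft_force: [-0.1, -0.2, -1.1]
width: 0.0303
finger_force: 0.0
[ 0.48072971 -0.18228587  0.07915114] [[159.78204881 198.10147034]] [[377.62848214 215.12598708]]
```

View pics/z2.png

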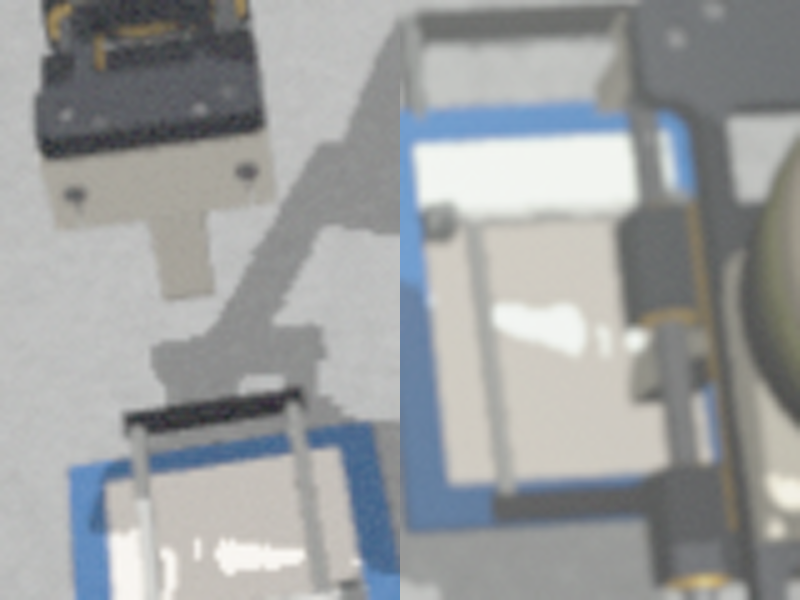

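The finger end appears at scene (157,194) and top (381,200). Triangulated, that is about 20-30 mm higher than the TCP reading, so the fingers closed above the bar. I'll check by descending in small steps with force feedback, fingers open around the bar.

```bash
python3 drive.py '0 0 .03 0 0 0 .04;0 0 .026 0 0 0 .04;0 0 0 0 0 0 .04;0 0 0 0 0 0 .04;0 0 .002 0 0 0 .04'|tr '\n' ' '
python3 drive.py '0 0 .003 0 0 0 .04;0 0 .003 0 0 0 .04;0 0 0 0 0 0 .04'|tr '\n' ' '
python3 drive.py '0 0 .003 0 0 0 .04;0 0 0 0 0 0 .04'|tr '\n' ' '
```

```text
t: 6.75 tcp_pos: [0.4827, -0.1832, 0.0239] ee_rot: [0.726, 0.688, 0.0, 0.001] ft_force: [0.9, -0.0, 0.6] width: 0.0399 finger_force: 0.0 t: 7.12 tcp_pos: [0.4813, -0.1825, 0.0162] ee_rot: [0.726, 0.688, -0.0, -0.0] ft_force: [0.8, -0.3, -0.6] width: 0.04 finger_force: 0.0 t: 7.38 tcp_pos: [0.4813, -0.1826, 0.0131] ee_rot: [0.726, 0.688, -0.0, -0.0] ft_force: [-0.0, 0.1, 0.4] width: 0.0399 finger_force: 0.0
```

```bash
for k in 1; do
python3 drive.py '0 0 .003 0 0 0 .04;0 0 0 0 0 0 .04'|sed -n '2p;4p'
python3 drive.py '0 0 .003 0 0 0 .04;0 0 0 0 0 0 .04'|sed -n '2p;4p'
done
```

```text
tcp_pos: [0.4813, -0.1826, 0.0101]
ft_force: [0.6, 1.0, -0.1]
tcp_pos: [0.4813, -0.1826, 0.0071]
ft_force: [-0.4, 0.2, 0.2]
```

```bash
python3 drive.py '0 0 .003 0 0 0 .04;0 0 0 0 0 0 .04'|sed -n '2p;4p'
python3 drive.py '0 0 .003 0 0 0 .04;0 0 0 0 0 0 .04'|sed -n '2p;4p'
python3 drive.py '0 0 .003 0 0 0 .04;0 0 0 0 0 0 .04'|sed -n '2p;4p'
python3 drive.py '0 0 .002 0 0 0 .04;0 0 0 0 0 0 .04'|sed -n '2p;4p'
```

```text
tcp_pos: [0.4813, -0.1825, 0.0041]
ft_force: [-0.5, -0.3, -0.2]
tcp_pos: [0.4813, -0.1826, 0.0011]
ft_force: [0.5, -0.8, 0.9]
tcp_pos: [0.4813, -0.1826, -0.0019]
ft_force: [0.4, -0.9, 0.4]
tcp_pos: [0.4814, -0.1826, -0.0037]
ft_force: [-0.3, 0.3, 0.1]
```

```bash
python3 drive.py '0 0 .002 0 0 0 .04;0 0 0 0 0 0 .02;0 0 0 0 0 0 .005;0 0 0 0 0 0 .005;0 0 0 0 0 0 .005' 8|sed -n '2p;4,6p'
python3 drive.py '0 0 0 0 0 0 .005;0 0 0 0 0 0 .005'|sed -n '2p;4,6p'
```

```text
tcp_pos: [0.4815, -0.1826, -0.0056]
ft_force: [-0.3, -0.8, 0.3]
width: 0.0096
finger_force: 8.0
tcp_pos: [0.4815, -0.1827, -0.0055]
ft_force: [0.6, 0.1, 0.3]
width: 0.0096
finger_force: 8.0
```

The bar is gripped (9.6 mm, 8 N). Now I'll swing it along the arc.

```bash
python3 drive.py '0 .0012 -.0081 0 0 0 .005;0 .0016 -.008 0 0 0 .005;0 .0022 -.0074 0 0 0 .005;0 .0027 -.0071 0 0 0 .005;0 0 0 0 0 0 .005'|sed -n '2p;4,6p'
python3 drive.py '0 .0032 -.007 0 0 0 .005;0 .0038 -.0066 0 0 0 .005;0 .0042 -.0064 0 0 0 .005;0 .0047 -.006 0 0 0 .005;0 0 0 0 0 0 .005'|sed -n '2p;4,6p'
python3 drive.py '0 .0017 -.0019 0 0 0 .005;0 .0017 -.0019 0 0 0 .005;0 0 0 0 0 0 .005'|sed -n '2p;4,6p'
```

```text
tcp_pos: [0.4901, -0.1834, 0.0261]
ft_force: [-0.8, 0.5, -0.2]
width: 0.0096
finger_force: 8.0
tcp_pos: [0.506, -0.1842, 0.0519]
ft_force: [-2.5, 0.1, 1.6]
width: 0.0096
finger_force: 8.0
tcp_pos: [0.5086, -0.1842, 0.055]
ft_force: [-3.5, -0.2, 2.5]
width: 0.0094
finger_force: 8.0
```

Run:
```python
from h import *
c=robot.read_camera("scene");t=robot.read_camera("top")
o=np.zeros((500,800,3),np.uint8)
o[:,:400]=cv2.resize(c["image"][185:310,120:220],(400,500),interpolation=2)
o[:,400:]=cv2.resize(t["image"][110:235,310:410],(400,500),interpolation=2)
cv2.imwrite("pics/z3.png",(255*(o/255.)**.7).astype(np.uint8))
for a in(.65,.7,.75):
    x,z=.105-.102*np.cos(a),.024+.102*np.sin(a)
    print(a,proj(c,stand(ST)(np.array([[x,.035,z],[x,-.035,z]]))).round(1).tolist())
```

```text
0.65 [[179.3, 199.5], [141.0, 205.0]]
0.7 [[179.2, 198.9], [140.8, 204.4]]
0.75 [[179.2, 198.4], [140.5, 203.9]]
```

View pics/z3.png

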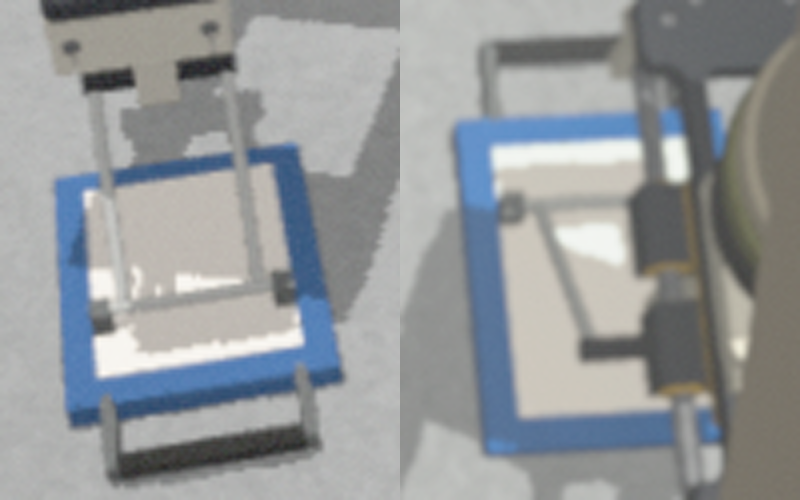

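The leg is up. The reaction force is purely radial with only friction along the swing, so the stop hasn't been reached. I'll continue tangentially.

```bash
python3 drive.py '0 .0005 -.0025 0 0 0 .005;0 0 0 0 0 0 .005'|sed -n '2p;4,6p'
python3 drive.py '0 .002 -.0025 0 0 0 .005;0 0 0 0 0 0 .005'|sed -n '2p;4,6p'
python3 drive.py '0 .002 -.002 0 0 0 .005;0 0 0 0 0 0 .005'|sed -n '2p;4,6p'
```

```text
tcp_pos: [0.5095, -0.1841, 0.0576]
ft_force: [0.5, 0.9, -1.6]
width: 0.0096
finger_force: 8.0
tcp_pos: [0.5112, -0.1843, 0.0599]
ft_force: [1.0, 0.2, -3.0]
width: 0.0096
finger_force: 8.0
tcp_pos: [0.5129, -0.1844, 0.0619]
ft_force: [-1.7, 0.1, -1.9]
width: 0.0095
finger_force: 8.0
```

The tangential force is rising well past hinge friction (about 2.5 N against 0.4 N), so the stop seems reached. I'll release, back off upward, and measure.

```bash
python3 drive.py '0 0 0 0 0 0 .04;0 0 0 0 0 0 .04;0 0 0 0 0 0 .04;0 0 -.03 0 0 0 .04;0 0 -.05 0 0 0 .04'|sed -n '2p;4,6p'
python3 drive.py '0 .06 0 0 0 0 .04;0 .06 0 0 0 0 .04;0 .04 0 0 0 0 .04;0 0 0 0 0 0 .04'|sed -n '1,2p;4,6p'
python3 - <<'E'
from h import *
c=robot.read_camera("scene");t=robot.read_camera("top")
np.save("c.npy",c["image"]);np.save("t.npy",t["image"])
o=np.zeros((500,800,3),np.uint8)
o[:,:400]=cv2.resize(c["image"][185:310,120:220],(400,500),interpolation=2)
o[:,400:]=cv2.resize(t["image"][110:235,310:410],(400,500),interpolation=2)
cv2.imwrite("pics/z4.png",(255*(o/255.)**.7).astype(np.uint8))
delta(.182,0,.1)
for a in(.65,.7,.75):
    x,z=.105-.102*np.cos(a),.024+.102*np.sin(a); P=stand(ST)(np.array([[x,.035,z],[x,-.035,z]]))
    print(a,proj(c,P).round(1).tolist(),proj(t,P).round(1).tolist())
E
```

```text
tcp_pos: [0.5114, -0.1836, 0.1407]
ft_force: [0.0, -0.3, -0.6]
width: 0.04
finger_force: 0.0
t: 13.35
tcp_pos: [0.6742, -0.1925, 0.1398]
ft_force: [-0.0, 0.5, -0.7]
width: 0.0399
finger_force: 0.0
tcp [ 0.6724 -0.1929  0.1411] d_tool [ 0.0007 -0.0132  0.0411] rot [-0.0012 -0.0002 -0.0007] f [ 0.52  0.21 -0.43] w 0.04
0.65 [[179.3, 199.5], [141.0, 205.0]] [[354.4, 202.2], [399.6, 200.0]]
0.7 [[179.2, 198.9], [140.8, 204.4]] [[354.8, 199.6], [400.2, 197.4]]
0.75 [[179.2, 198.4], [140.5, 203.9]] [[355.2, 196.9], [400.8, 194.6]]
```

View pics/z4.png

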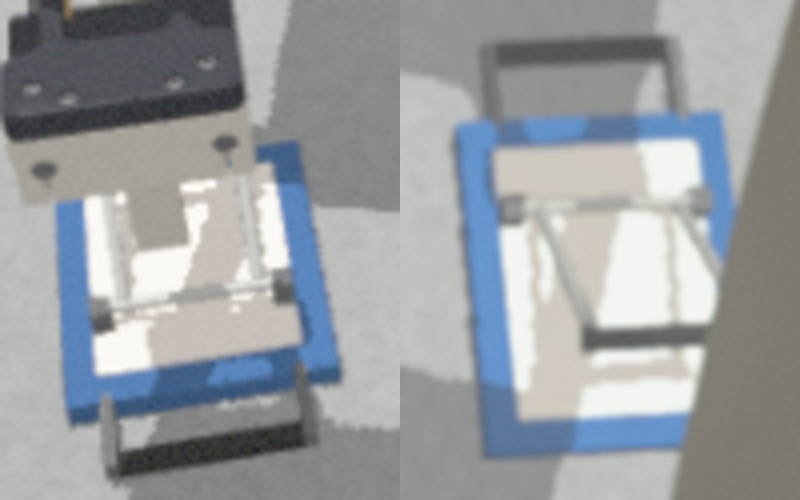

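The leg is at its stop: the bar end is at top (356,194.5), against about (355,195) predicted once I allow for a stand shift of about 3 mm in +x. Now the handle, with the opening at 20 mm for the 26 mm gap.

```bash
sed -i 's/^ST=.*/ST=np.array([.4803,-.1818,-.053])/' h.py
python3 drive.py '.0007 -.01 .05 0 0 0 .02;0 0 .05 0 0 0 .02;0 0 .03 0 0 0 .02;0 0 .006 0 0 0 .02;0 0 0 0 0 0 .02'|sed -n '1,2p;4,6p'
python3 -c "
from h import *
delta(.1825,0,-.01)
c=robot.read_camera('scene')
for x in(.6924,.71):
  for z in(.15,.16,.17,.18): print(x,z,proj(c,[[x,-.193,z]]).round(1))"
```

```text
t: 14.08
tcp_pos: [0.663, -0.1921, 0.0074]
ft_force: [0.3, 0.2, 0.1]
width: 0.0201
finger_force: 0.0
tcp [ 0.663  -0.1921  0.0074] d_tool [ 0.0006 -0.0005  0.0174] rot [ 0.0013  0.0004 -0.0013] f [0.3  0.18 0.05] w 0.0201
0.6924 0.15 [[163.3 250.6]]
0.6924 0.16 [[162.4 245.7]]
0.6924 0.17 [[161.5 240.7]]
0.6924 0.18 [[160.6 235.6]]
0.71 0.15 [[164.9 259.2]]
0.71 0.16 [[164.  254.3]]
0.71 0.17 [[163.1 249.2]]
0.71 0.18 [[162.1 244.1]]
```

```bash
python3 drive.py '0 0 .005 0 0 0 .02;0 0 .004 0 0 0 .02;0 0 0 0 0 0 .02'|sed -n '2p;4p'
python3 drive.py '0 0 .004 0 0 0 .02;0 0 0 0 0 0 .02'|sed -n '2p;4p'
python3 drive.py '0 0 .004 0 0 0 .02;0 0 0 0 0 0 .02'|sed -n '2p;4p'
```

```text
tcp_pos: [0.6626, -0.1916, -0.0034]
ft_force: [0.2, -0.3, -1.5]
tcp_pos: [0.6624, -0.1916, -0.0078]
ft_force: [0.6, -0.3, -0.3]
tcp_pos: [0.6624, -0.1916, -0.0117]
ft_force: [-0.4, 0.5, -0.3]
```

```bash
python3 drive.py '0 0 .003 0 0 0 .02;0 0 0 0 0 0 .02'|sed -n '2p;4p'
python3 drive.py '0 0 .003 0 0 0 .02;0 0 0 0 0 0 .02'|sed -n '2p;4p'
python3 drive.py '0 0 .002 0 0 0 .02;0 0 0 0 0 0 .02'|sed -n '2p;4p'
python3 -c "
from h import *
c=robot.read_camera('scene')
p=robot.observe()['tcp_pos'];print([proj(c,[p+[d,0,.02]]).round(1)[0].tolist() for d in(0,.02)])
cv2.imwrite('pics/z5.png',cv2.resize(c['image'][255:315,130:210],(800,600),interpolation=2))"
```

```text
tcp_pos: [0.6626, -0.1917, -0.0146]
ft_force: [0.1, 0.3, -0.2]
tcp_pos: [0.6625, -0.1917, -0.0176]
ft_force: [0.1, -0.3, -0.0]
tcp_pos: [0.6627, -0.1917, -0.0194]
ft_force: [0.1, -0.4, 0.3]
[[173.5, 300.5], [175.3, 309.6]]
```

View pics/z5.png

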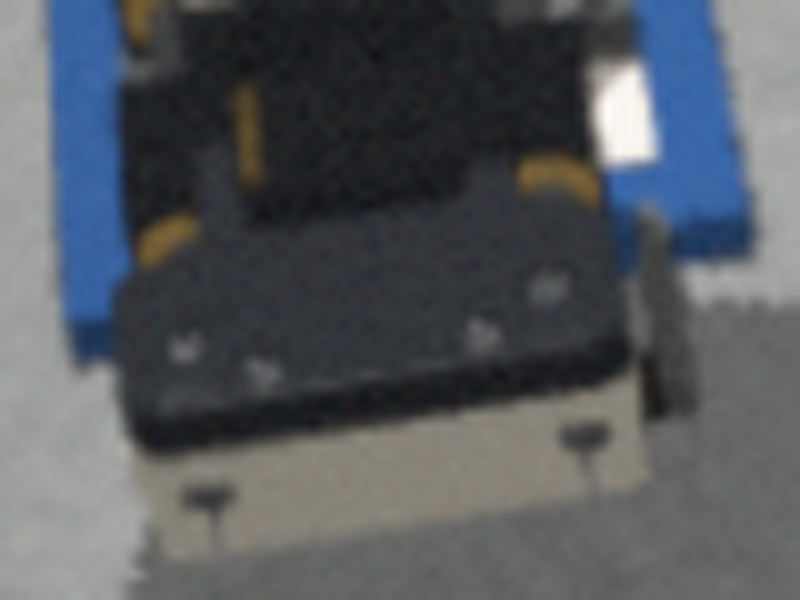

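No more pictures to view. The finger below the plate blends with the shadow at about (170,310), so I'll check numerically by colour (olive against grey).

```bash
python3 -c "
from h import *
c=robot.read_camera('scene')['image'].astype(int)
for r in range(298,330,2): print(r,[(int(c[r,k,2]-c[r,k,0]),int(c[r,k].mean())) for k in range(154,194,4)])"
```

```text
298 [(-1, 37), (3, 56), (10, 83), (13, 123), (14, 126), (16, 130), (15, 128), (16, 129), (3, 79), (-1, 71)]
300 [(13, 124), (15, 126), (13, 131), (17, 129), (14, 131), (15, 127), (14, 130), (14, 128), (12, 124), (14, 123)]
302 [(13, 130), (17, 126), (18, 127), (14, 131), (14, 128), (15, 129), (15, 129), (13, 129), (16, 131), (15, 129)]
304 [(14, 125), (15, 131), (16, 129), (16, 126), (17, 128), (13, 129), (14, 129), (16, 123), (13, 126), (4, 109)]
306 [(15, 129), (16, 127), (16, 129), (14, 130), (14, 126), (12, 120), (6, 114), (3, 96), (-2, 99), (-2, 102)]
308 [(14, 127), (12, 127), (9, 122), (7, 110), (1, 103), (0, 104), (-1, 101), (-2, 102), (-2, 101), (-2, 103)]
310 [(6, 111), (-1, 98), (-1, 101), (-1, 105), (0, 104), (-1, 101), (-1, 98), (1, 100), (0, 99), (0, 100)]
312 [(0, 103), (-1, 96), (1, 102), (2, 100), (-1, 101), (-2, 99), (0, 100), (1, 99), (0, 99), (0, 94)]
314 [(-2, 98), (-2, 102), (0, 104), (3, 100), (0, 100), (0, 100), (0, 101), (2, 104), (-1, 102), (1, 96)]
316 [(1, 97), (0, 100), (-1, 99), (-1, 100), (1, 99), (-2, 102), (-1, 99), (1, 100), (-1, 99), (-3, 101)]
318 [(1, 99), (-1, 99), (0, 102), (-2, 94), (-2, 99), (0, 103), (-1, 100), (0, 99), (-1, 102), (1, 98)]
320 [(-1, 97), (-2, 102), (0, 100), (0, 98), (0, 99), (-1, 99), (-1, 103), (-1, 101), (0, 100), (0, 106)]
322 [(-2, 101), (-1, 93), (0, 100), (2, 101), (0, 99), (0, 102), (-3, 102), (0, 99), (1, 97), (-2, 103)]
324 [(-1, 143), (0, 116), (-1, 102), (-1, 98), (-1, 100), (0, 101), (-1, 100), (0, 104), (-2, 104), (0, 104)]
326 [(0, 158), (0, 161), (1, 102), (-1, 99), (0, 105), (1, 110), (0, 108), (-1, 102), (-1, 106), (-1, 102)]
328 [(1, 157), (1, 164), (0, 98), (0, 98), (-1, 120), (1, 161), (0, 161), (0, 155), (0, 160), (0, 149)]
```

```bash
python3 -c "
from h import *
c=robot.read_camera('scene')
from scipy.optimize import brentq
y=-.19
def z(x,row): return round(brentq(lambda z:proj(c,[[x,y,z]])[0,1]-row,-.2,.4),4)
for n,tx,tz,w,rows in(('z2',.4811,.0796,.0303,(166,179,194.4)),('z4',.6724,.141,.04,(218,233.5,247.5)),('z5',.6627,-.0194,.02,(297.5,308))):
  for off in (0,.0175): print(n,off,[round(z(tx+w/2+off,r)-tz,4) for r in rows])
print([proj(c,[[.69,-.192,zz]]).round(1)[0].tolist() for zz in(0,.02)])
"
```

```text
z2 0 [0.0852, 0.057, 0.0221]
z2 0.0175 [0.0972, 0.0697, 0.0357]
z4 0 [0.0712, 0.0422, 0.0146]
z4 0.0175 [0.0862, 0.0582, 0.0315]
z5 0 [0.0393, 0.0114]
z5 0.0175 [0.06, 0.0331]
[[175.9, 313.3], [174.4, 305.7]]
```

The geometry is consistent now. The reading is about 26 mm low (the body bottom and fingertips agree), so the tip is at about 7-10 mm. I'll step down with force checks.

```bash
python3 drive.py '0 0 .002 0 0 0 .02;0 0 0 0 0 0 .02'|sed -n '2p;4p'
python3 drive.py '0 0 .002 0 0 0 .02;0 0 0 0 0 0 .02'|sed -n '2p;4p'
```

```text
tcp_pos: [0.6626, -0.1917, -0.0214]
ft_force: [-0.1, 0.5, 0.2]
tcp_pos: [0.6626, -0.1917, -0.0235]
ft_force: [0.1, 0.4, -0.0]
```

```bash
python3 drive.py '0 0 .0015 0 0 0 .02;0 0 0 0 0 0 .02'|sed -n '2p;4p'
python3 drive.py '0 0 .0015 0 0 0 .02;0 0 0 0 0 0 .02'|sed -n '2p;4p'
```

```text
tcp_pos: [0.6629, -0.1918, -0.0238]
ft_force: [-3.1, 1.3, 5.4]
tcp_pos: [0.6629, -0.1919, -0.0239]
ft_force: [-8.3, 2.1, 15.5]
```

Desk contact at reading -0.024. I'll back off 1-2 mm and close on the roller.

```bash
python3 drive.py '0 0 -.0035 0 0 0 .02;0 0 0 0 0 0 .005;0 0 0 0 0 0 .005;0 0 0 0 0 0 .005' 20|sed -n '1,2p;4,6p'
```

```text
t: 17.4
tcp_pos: [0.6629, -0.1919, -0.0226]
ft_force: [-1.2, -0.4, 3.1]
width: 0.0109
finger_force: 20.0
```

Gripped at 10.9 mm. Now I'll raise it along the arc about the bottom edge, in stages.

```bash
python3 drive.py '0 0 0 0 0 0 .005;0 -.0015 -.0158 0 0 0 .005;0 0 0 0 0 0 .005' 30|sed -n '1,2p;4,6p'
python3 drive.py '0 -.0028 -.0157 0 0 0 .005;0 -.0042 -.0153 0 0 0 .005;0 -.0056 -.0149 0 0 0 .005;0 -.0068 -.0144 0 0 0 .005;0 0 0 0 0 0 .005'|sed -n '1,2p;4,6p'
```

```text
t: 17.77
tcp_pos: [0.662, -0.192, -0.0052]
ft_force: [1.1, 0.3, -1.1]
width: 0.0107
finger_force: 30.0
t: 18.4
tcp_pos: [0.6429, -0.1912, 0.0558]
ft_force: [1.9, -0.3, -0.3]
width: 0.0108
finger_force: 30.0
```

```bash
python3 -c "
from h import *
c=robot.read_camera('scene')['image'].astype(int)
b=(c[...,0]>c[...,2]+50); b[:, :110]=0; b[:,250:]=0; b[:190]=0;b[300:]=0
r,k=np.nonzero(b);print('blue rows',r.min(),r.max(),'cols',k.min(),k.max(),len(r))"
```

```text
blue rows 220 259 cols 129 200 275
```

```bash
python3 drive.py '0 -.008 -.0137 0 0 0 .005;0 -.0092 -.013 0 0 0 .005;0 -.0103 -.0121 0 0 0 .005;0 -.0113 -.0112 0 0 0 .005;0 0 0 0 0 0 .005'|sed -n '1,2p;4,6p'
python3 drive.py '0 -.0122 -.0101 0 0 0 .005;0 -.0131 -.009 0 0 0 .005;0 -.0138 -.0079 0 0 0 .005;0 0 0 0 0 0 .005'|sed -n '1,2p;4,6p'
python3 drive.py '0 -.0144 -.0067 0 0 0 .005;0 -.015 -.0053 0 0 0 .005;0 -.0154 -.004 0 0 0 .005;0 0 0 0 0 0 .005'|sed -n '1,2p;4,6p'
python3 -c "
from h import *
t=robot.read_camera('scene')
c=t['image'].astype(int)
b=(c[...,0]>c[...,2]+50); b[:, :110]=0; b[:,250:]=0; b[:150]=0;b[300:]=0
for r in range(150,262,4):
  k=np.nonzero(b[r])[0]; print(r,(k.min(),k.max(),len(k)) if len(k) else 0,end=' ')
def up(th,p=ST):
  P=np.array([[.15,.06,0],[.15,-.06,0],[0,-.06,0],[0,.06,0]]);a=np.radians(th)
  Q=np.c_[P[:,0]*np.cos(a),P[:,1],P[:,0]*np.sin(a)]; return proj(t,stand(p)(Q)).round(0).tolist()
print(up(75))"
```

```text
t: 19.08
tcp_pos: [0.603, -0.1888, 0.105]
ft_force: [1.3, 0.3, -0.7]
width: 0.011
finger_force: 30.0
t: 19.58
tcp_pos: [0.5644, -0.1867, 0.1312]
ft_force: [1.3, -0.9, 0.9]
width: 0.011
finger_force: 30.0
t: 20.08
tcp_pos: [0.5197, -0.1842, 0.1467]
ft_force: [0.1, 0.2, 1.3]
width: 0.0111
finger_force: 30.0
150 0 154 0 158 0 162 0 166 0 170 0 174 (np.int64(182), np.int64(189), 8) 178 (np.int64(151), np.int64(189), 39) 182 (np.int64(122), np.int64(189), 46) 186 (np.int64(122), np.int64(189), 21) 190 (np.int64(124), np.int64(189), 4) 194 (np.int64(125), np.int64(189), 2) 198 (np.int64(126), np.int64(190), 3) 202 (np.int64(189), np.int64(189), 1) 206 0 210 (np.int64(178), np.int64(183), 6) 214 (np.int64(131), np.int64(192), 8) 218 (np.int64(180), np.int64(192), 6) 222 (np.int64(134), np.int64(134), 1) 226 (np.int64(135), np.int64(135), 1) 230 (np.int64(135), np.int64(136), 2) 234 0 238 0 242 0 246 0 250 0 254 0 258 0 [[191.0, 177.0], [122.0, 187.0], [135.0, 234.0], [195.0, 225.0]]
```

The board outline matches the predicted 75° pose, with top corners at about (189,176) and (122,184). I'll take it past plumb, pressing slightly so the bottom edge sticks.

```bash
python3 drive.py '0 -.0157 -.0025 0 0 0 .005;0 -.0158 -.001 0 0 0 .005;0 -.0159 .0004 0 0 0 .005;0 0 0 0 0 0 .005'|sed -n '1,2p;4,6p'
python3 drive.py '0 -.011 .0005 0 0 0 .005;0 -.011 .0008 0 0 0 .005;0 0 0 0 0 0 .005'|sed -n '1,2p;4,6p'
python3 drive.py '0 -.008 .0011 0 0 0 .005;0 -.008 .0014 0 0 0 .005;0 0 0 0 0 0 .005'|sed -n '1,2p;4,6p'
cat > chk.py <<'E'
from h import *
t=robot.read_camera('scene')
c=t['image'].astype(int)
b=(c[...,0]>c[...,2]+50); b[:, :105]=0; b[:,250:]=0; b[:130]=0;b[300:]=0
for r in range(130,262,4):
  k=np.nonzero(b[r])[0]; print(r,(int(k.min()),int(k.max()),len(k)) if len(k) else 0,end=' ')
def up(th,p=ST):
  P=np.array([[.15,.06,0],[.15,-.06,0],[0,-.06,0],[0,.06,0]])-[0,0,.014];a=np.radians(th)
  Q=np.c_[-.014+P[:,0]*np.cos(a)-P[:,2]*np.sin(a),P[:,1],P[:,0]*np.sin(a)+P[:,2]*np.cos(a)]; return proj(t,stand(p)(Q)).round(0).tolist()
for a in(90,97,102,107): print(a,up(a))
E
python3 chk.py
```

```text
t: 20.62
tcp_pos: [0.4728, -0.182, 0.1503]
ft_force: [0.3, -0.6, 3.8]
width: 0.0109
finger_force: 30.0
t: 21.0
tcp_pos: [0.4507, -0.1808, 0.1493]
ft_force: [-1.0, -1.1, 6.4]
width: 0.0111
finger_force: 30.0
t: 21.38
tcp_pos: [0.4348, -0.18, 0.1469]
ft_force: [-2.3, 0.1, 8.8]
width: 0.0109
finger_force: 30.0
130 0 134 0 138 0 142 0 146 0 150 0 154 (172, 185, 11) 158 (142, 185, 44) 162 (121, 185, 31) 166 (122, 186, 8) 170 (123, 186, 7) 174 (124, 187, 6) 178 (125, 187, 6) 182 (126, 188, 6) 186 (126, 188, 6) 190 (127, 189, 6) 194 (128, 189, 6) 198 (129, 190, 11) 202 (129, 190, 13) 206 (130, 191, 12) 210 (131, 192, 12) 214 (132, 192, 6) 218 (133, 193, 6) 222 (133, 193, 11) 226 (134, 173, 18) 230 (135, 147, 13) 234 0 238 0 242 0 246 0 250 0 254 0 258 0 90 [[188.0, 163.0], [121.0, 172.0], [135.0, 234.0], [195.0, 225.0]]
97 [[187.0, 157.0], [121.0, 165.0], [135.0, 233.0], [195.0, 224.0]]
102 [[187.0, 153.0], [121.0, 162.0], [135.0, 232.0], [195.0, 223.0]]
107 [[186.0, 150.0], [121.0, 159.0], [134.0, 232.0], [195.0, 223.0]]
```

It is at about 101° with the bottom edge holding. Last 5°.

```bash
python3 drive.py '0 -.0065 .0008 0 0 0 .005;0 0 0 0 0 0 .005'|sed -n '1,2p;4,6p'
python3 drive.py '0 -.006 .001 0 0 0 .005;0 0 0 0 0 0 .005'|sed -n '1,2p;4,6p'
python3 chk.py|head -1|cut -c1-400
```

```text
t: 21.68
tcp_pos: [0.428, -0.1795, 0.1455]
ft_force: [-2.6, -0.3, 5.3]
width: 0.0113
finger_force: 30.0
t: 21.92
tcp_pos: [0.4214, -0.1789, 0.1438]
ft_force: [-1.3, -1.1, 4.3]
width: 0.0113
finger_force: 30.0
130 0 134 0 138 0 142 0 146 0 150 0 154 (157, 184, 28) 158 (122, 185, 40) 162 (122, 185, 13) 166 (123, 186, 7) 170 (124, 186, 6) 174 (124, 187, 7) 178 (125, 187, 7) 182 (126, 188, 6) 186 (127, 188, 6) 190 (127, 189, 7) 194 (128, 189, 13) 198 (129, 190, 11) 202 (129, 190, 13) 206 (130, 191, 12) 210 (131, 192, 13) 214 (132, 192, 6) 218 (133, 192, 5) 222 (133, 193, 16) 226 (134, 170, 21) 230 (135, 14
```

```bash
python3 drive.py '0 -.003 .0007 0 0 0 .005;0 0 0 0 0 0 .005'|sed -n '1,2p;4,6p'
python3 drive.py '0 -.002 .0005 0 0 0 .005;0 0 0 0 0 0 .005'|sed -n '1,2p;4,6p'
python3 chk.py|head -1|cut -c1-200
```

```text
t: 22.22
tcp_pos: [0.4191, -0.1786, 0.1434]
ft_force: [2.7, -1.5, 3.1]
width: 0.0111
finger_force: 30.0
t: 22.48
tcp_pos: [0.4176, -0.1788, 0.1436]
ft_force: [2.4, -0.5, 5.6]
width: 0.0112
finger_force: 30.0
130 0 134 0 138 0 142 0 146 0 150 (180, 184, 5) 154 (149, 184, 36) 158 (122, 185, 36) 162 (122, 185, 8) 166 (123, 186, 7) 170 (124, 186, 7) 174 (125, 187, 6) 178 (125, 187, 7) 182 (126, 188, 7) 186 (1
```

The x-reaction flipped to positive, so the foot is on the desk. I'll open slowly, then go up.

```bash
python3 drive.py '0 .001 -.0008 0 0 0 .005;0 0 0 0 0 0 .013;0 0 0 0 0 0 .02;0 0 0 0 0 0 .035;0 0 0 0 0 0 .035' 5|sed -n '1,2p;4,6p'
python3 chk.py|head -1|cut -c1-200;echo
python3 drive.py '0 0 -.02 0 0 0 .035;0 0 -.04 0 0 0 .035;0 0 -.05 0 0 0 .035;0 0 -.05 0 0 0 .035;0 0 0 0 0 0 .035'|sed -n '1,2p;4,6p'
python3 drive.py '-.03 0 0 0 0 0 .035;0.03 0 0 0 0 0 .035;0 0 0 0 0 0 .035;0 0 0 0 0 0 .035;0 0 0 0 0 0 .035'|sed -n '1,2p'
python3 chk.py
```

```text
t: 23.15
tcp_pos: [0.4176, -0.1785, 0.1434]
ft_force: [-0.4, 0.8, 0.9]
width: 0.0334
finger_force: 0.0
130 0 134 0 138 0 142 0 146 0 150 (181, 184, 4) 154 (148, 184, 37) 158 (122, 185, 34) 162 (123, 185, 7) 166 (123, 185, 7) 170 (124, 186, 6) 174 (125, 186, 6) 178 (125, 187, 7) 182 (126, 187, 6) 186 (1

t: 23.82
tcp_pos: [0.4195, -0.1795, 0.3086]
ft_force: [-0.1, 0.3, -1.2]
width: 0.0352
finger_force: 0.0
t: 24.45
tcp_pos: [0.4176, -0.1787, 0.3032]
130 0 134 0 138 0 142 0 146 0 150 (181, 183, 3) 154 (148, 184, 37) 158 (122, 185, 35) 162 (123, 185, 7) 166 (123, 185, 7) 170 (124, 186, 7) 174 (125, 186, 6) 178 (125, 187, 7) 182 (126, 187, 6) 186 (127, 188, 6) 190 (128, 188, 6) 194 (128, 189, 12) 198 (129, 189, 11) 202 (129, 190, 12) 206 (130, 191, 13) 210 (131, 191, 11) 214 (132, 192, 6) 218 (133, 192, 6) 222 (133, 191, 20) 226 (134, 163, 24) 230 0 234 0 238 0 242 0 246 0 250 0 254 0 258 0 90 [[188.0, 163.0], [121.0, 172.0], [135.0, 234.0], [195.0, 225.0]]
97 [[187.0, 157.0], [121.0, 165.0], [135.0, 233.0], [195.0, 224.0]]
102 [[187.0, 153.0], [121.0, 162.0], [135.0, 232.0], [195.0, 223.0]]
107 [[186.0, 150.0], [121.0, 159.0], [134.0, 232.0], [195.0, 223.0]]
```

The stand outline is unchanged since release and matches the 107° prediction, and the robot is clear. Handing in.

```bash
python3 -c "
from cell import robot
print(robot.job_done())"
```

```text
the job is handed in; nothing more can be done
None
```

The blue stand is upright, leaning back on its fully unfolded leg at about 107°; it held still after release, the yellow stand was not touched, and the job is handed in (about 24.5 s; no verdict was shown).

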